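Release the cam lock and feed the lock-cylinder carriage home

ROBOT

A 6-joint arm with a two-finger parallel gripper is mounted at the origin on the work surface. World frame = base frame: x ahead of the robot, y to its left, z up, the work surface at z = 0. Lengths are in m, angles in rad, forces in N, time in s.
With the tool pointing down it reaches from about 0.35 to 0.975 m from the base axis. Payload 4.9 kg.
Tool frame: the origin (TCP) lies midway between the tips of the shut fingers; the grasp point (between the pads) lies 19 mm behind it; z points along the fingers, y is the direction in which the jaws open and shut (so a half turn about z gives the same grasp; the last joint's range is limited). The gripper opens to 85 mm and grips with 20 to 120 N. Pads are 22 mm wide; open, the fingers measure 114 mm over their backs; the gripper's body (76 mm by 85 mm) begins 54 mm behind the grasp point. The pads swing forward as they close: fully open they stand 13 mm farther back than shut.
Start: joints at [0.992, 0.053, 1.613, -0, 1.476, -0.119], TCP at [0.277, 0.56, 0.231] pointing down, gripper open.
Joint ranges: [-3.01, 3.01], [-1.01, 2.22], [0.06, 2.58], [-1.02, 4.17], [0.09, 2.62], [-3.14, 3.14]. Speed limits (rad/s): [2.57, 2.57, 3.14, 3.14, 3.14, 3.14].

INTERFACE

Orientations are given as a unit quaternion [w, x, y, z].
In Python, from plant import state, grab_frame, camera_params, job_done, boxes_of gives the robot as it stands.
- The arm moves only by the tool step_arm, never from a script. Its argument "steps" is a list of rows, each a list of 4 numbers: the shift along the tool's x, y, z in mm, then the turn about the tool's z in degrees. A call has 1 to 8 rows; each row shifts and turns the pose as measured when the row begins, along the tool's axes as they then stand; what a row does not reach is not made up. A row lasts 1/10 s, in which the tool goes at most 50 mm and 8.59 degrees, less where a joint would pass 70% of its speed; a pose out of reach is approached as far as the arm can. A call is refused whole if a number of a shift passes 50 or a number of a turn 8.59, either way. A call with a gripper value outside its range is refused whole. "claw" is the opening in per cent of the stroke, from 0 (shut) to 100 (fully open), set as the call begins (left out, the last holds). The fingers move at their own pace and stop on an object; the grip force is fixed at half the most. Time passes only in rows, so rows that do not move let the fingers close. It gives the time, the measured TCP pose, the force and the opening at its end, in the units of the state.
- state(): the state, without advancing time (a new reading comes with each control period).
- grab_frame(name): name is "scene" or "top" or "wrist"; returns (picture, depth): 400x640x3 uint8, red, green, blue; 400x640 float32, m along the optical axis (not along the pixel's ray), 0 where there is no reading.
- camera_params(name): a dict with "mtx" (3x3 intrinsics, pixels), "k1" (the pictures are not rectified: a ray, as slopes to the right and down, at radius r is drawn at 1 + k1 r^2 times it, then the intrinsics apply), "extrinsics" (4x4, takes a point from camera to world coordinates); the wrist camera has in their place "T_tool_cam" (4x4, takes a point from camera to tool coordinates, whose origin is the TCP and whose axes are the flange's). Camera axes: x right, y down, z forward; pixel columns grow to the right and rows downward; lengths in m; the calibration is good to about 2 mm. A picture is of the moment at which its call begins: read the wrist's pose just before it. camera_params takes no time and is no camera call.
- job_done(): hands the job in, once; it reports no verdict.
Trained networks look in the newest picture that a camera, given by its name, has taken for a name from the list of things; names that differ only in an ending like _2 or _b are one class to them, and where a whole thing is asked for, a point or a joint stands for the part that bears it (a point fixed in the world has none). Each returns a list of dicts, best first, with "p" (0 to 1); they miss things now and then, are a little off and sometimes report something else, mostly with a low value. They report only what shows in the picture. A call takes as long as a camera call.
- boxes_of(camera, label): "box" ([left, top, width, height] in pixels, round what is visible of it).
The state is a dict: "time": time; "joint_pos": joint angles; "joint_vel": joint speeds; "joint_efforts": joint torques, N m; "tool_pos": TCP position; "tool_rot": TCP orientation; "contact_force": force on the tool from outside, world axes, zero at the start; "ft_torque": the same for the moment, N m; "gripper_width": opening from 0.0 (shut) to 1.0 (fully open).
Only numpy, scipy, OpenCV 4.12 (cv2) and the standard library are available. Lean on these libraries where they do the work, as an engineer would, in place of code of your own. Each camera call takes 0.05 s, during which the arm holds its last target. There are 200 camera calls.

TASK

On the locksmith's jig, push the cam's lever round by its upright post until the cam's low point squarely faces the carriage, and only then push the carriage forward, fully home against its two end stops. Use the fingertips only and push gently, without squeezing or forcing anything. The brass lock cylinder rides along standing in its pocket; do not pick it up, and leave the other things on the bench where they lie.

Things in the scene. Friction and masses are not known exactly. Their poses are not given: they have to be found in the camera images.
- jig: Grey jig plate fixed to the bench, 12 mm high. Origin: on the cam's vertical axis, at bench level. x is 'forward' (the way the carriage is pushed, towards the cam), y left, z up. Plate: x -142 to +98 mm, y +-65 mm. Guide rails, 28 mm high, at y = +-52 to +-62 mm, x = -130 to -15 mm. Two end stops, 42 mm high, faces at x = -15.5 mm, y = +-44 to +-58 mm.
- cam: Steel eccentric cam: disc of radius 28 mm, z 13 to 44 mm, its centre 14 mm off the axis. Origin = the jig's origin. Its x axis points along its lever, which lies over the high side. The low point faces the carriage when the lever points straight forward (cam x along jig x), 70 to 180 degrees from its start on either side. Turns endlessly either way; otherwise it blocks the carriage.
- post (a point): Upright steel post at the end of the cam's lever, 14 mm in diameter, 59 to 103 mm above the bench, a black 20 mm ball on top (to 114 mm). This point is on its axis, 65 mm from the cam axis, 80 mm above the bench. The lever bar below is 14 mm wide, z 50 to 59 mm. Turning takes about 3 N at the post; the cam stays where it is left, and pushing the carriage does not turn it.
- carriage: Follower slide: aluminium block with a steel front face, 92 mm long (along jig x), 100 mm wide, 13 to 47 mm above the bench. Origin at the centre of its underside. Slides only along jig x, about 3 N of friction, and stays where it is left. Starts fully back (origin at jig x = -91.5 mm); home is 30 mm further forward (-61.5 mm), front face against the end stops.
- push_face (a point): Centre of the carriage's flat rear face (100 mm wide, 13 to 47 mm above the bench), 30 mm above the bench: push here, along jig +x. At jig x = -137.5 mm fully back, -107.5 mm when home.
- cylinder_mid (a point): Centre of the loose brass lock cylinder, 22 mm in diameter, 32 mm high, standing upright in a 12 mm deep round pocket of 26 mm diameter in the carriage's top, 25 mm from its rear face. Its centre is 51 mm and its top 67 mm above the bench.
- padlock_big: Bystander: loose brass padlock lying flat, body 45 x 50 x 20 mm, shackle towards its +x, 56 mm from the origin at most. Origin at the centre of the body's underside.
- padlock_small: Bystander: loose dark steel padlock lying flat, body 34 x 38 x 20 mm, shackle towards its +x, 40 mm from the origin at most. Origin at the centre of the body's underside.
- screwdriver: Bystander: loose screwdriver with a blue handle lying along its x axis, origin under its middle.
- oil: Bystander: loose white bottle with a red cap, 44 mm in diameter, 110 mm high, standing. Origin at the centre of its underside.
- pin_cup: Bystander: loose steel cup, 60 mm in diameter, 45 mm high, standing. Origin at the centre of its underside.
- key_blank: Bystander: loose brass key blank lying flat, 58 x 24 x 4 mm. Origin under the centre of its round bow, blade to its +x.
- brush: Bystander: loose brush lying along its x axis, origin under its middle.

How it is judged:
On the way, in this order (a step that is already met when the one before it is completed fails the run):
1. the cam's low point faces the carriage (lever within about 14 degrees of straight forward) while the carriage is still back (x of post in the frame of jig above 0 m and y of post in the frame of jig between -0.016 and 0.016 m and x of push_face in the frame of jig below -0.1295 m), for 0.2 s.
2. the carriage is pushed home (x of post in the frame of jig above 0 m and y of post in the frame of jig between -0.016 and 0.016 m and x of push_face in the frame of jig above -0.11 m), for 0.2 s.
At the end, for the whole second after the job is handed in: The lever points straight forward within about 14 degrees, the carriage is home within 2.5 mm, both are at rest, and the lock cylinder stands upright in its pocket (all of step 2 and linear speed of carriage below 0.005 m/s and angular speed of cam below 0.05 rad/s and x of cylinder_mid in the frame of carriage between -0.0245 and -0.0175 m and z of cylinder_mid in the frame of jig below 0.055 m and angle between cylinder_mid's own z axis and vertical below 0.2 rad); the robot touches nothing.
It fails at once if the carriage is forced forward by more than 10 mm with the cam more than about 25 degrees off its low point (x of push_face in the frame of jig above -0.1275 m and (x of post in the frame of jig below 0 m or y of post in the frame of jig above 0.028 m or y of post in the frame of jig below -0.028 m)).
It fails at once if the lock cylinder is lifted from its pocket or tipped (z of cylinder_mid in the frame of jig above 0.059 m or angle between cylinder_mid's own z axis and vertical above 0.5 rad).
It fails at once if the cam's lever is squeezed or pushed with more than 30 N (contact force between the fingers and cam above 30 N).
It fails at once if the carriage is squeezed or pushed with more than 60 N (contact force between the fingers and carriage above 60 N).
It fails at once if a bystander is moved by more than 30 mm or lifted (distance of any of padlock_big, padlock_small, screwdriver, oil, pin_cup, key_blank, brush from where it was at the start of the episode above 0.03 m).
It also fails if it takes over 51 s, if anything falls off the work surface, if the arm or the gripper's body presses on something with over 40 N, if the wrist force passes 120 N, or if a joint passes its speed limit or range.

## Working session

There is one attempt and no reset: what is moved stays moved. The work goes in short steps, Python scripts to look and compute and a tool call to move; the robot and the scene stay as the last step left them, time stands still between calls to the robot, and variables do not carry over. Pictures are saved under pics/ and viewed, about 8 in all and at most 12, crops included, and the job is handed in when it is done.

Besides the shell and the picture viewer there is one more tool, called after "Call:" as name([rows], argument=value, ...), one row to a line, values as JSON. step_arm: Moves the arm, as the interface text tells. Its arguments: {"type":"object","properties":{"steps":{"type":"array"},"claw":{"type":"number"}},"required":["steps"]}

```bash
mkdir -p pics
cat > h.py <<'E'
import numpy as np, cv2
from plant import *
def world(cam, uv, depth, T=None):
    p=camera_params(cam); K=np.array(p["mtx"]); k=p["k1"]
    T=np.array(p["extrinsics"]) if T is None else T
    uv=np.atleast_2d(uv).astype(float)
    s=cv2.undistortPoints(uv.reshape(-1,1,2),K,np.array([k,0,0,0.])).reshape(-1,2)
    z=np.atleast_1d(depth)[:,None]
    c=np.hstack([s*z,z]); return c@T[:3,:3].T+T[:3,3]
def cloud(cam,T=None):
    im,d=grab_frame(cam); v,u=np.mgrid[:400,:640]
    return im,d,world(cam,np.c_[u.ravel(),v.ravel()],d.ravel(),T).reshape(400,640,3)
E
python3 - <<'E'
from h import *
ims=[]
for c in("top","scene"):
    im,d,P=cloud(c); np.savez(c+".npz",im=im,d=d,P=P)
    cv2.imwrite(f"pics/{c}1.png",im[:,:,::-1])
    for n in("jig","cam","post","carriage","push_face","cylinder_mid","oil","pin_cup","padlock_big","padlock_small","screwdriver","key_blank","brush"):
        print(c,n,[(np.round(b["box"]).astype(int).tolist(),round(b["p"],2)) for b in boxes_of(c,n)[:2]])
print(state())
E
```

```text
top jig [([365, 150, 70, 114], 0.81)]
top cam [([389, 190, 23, 36], 0.63)]
top post [([388, 186, 26, 43], 0.67)]
top carriage [([374, 212, 50, 49], 0.85)]
top push_face [([391, 188, 23, 41], 0.52), ([374, 210, 51, 53], 0.32)]
top cylinder_mid [([389, 185, 25, 41], 0.68), ([392, 238, 9, 13], 0.48)]
top oil [([497, 216, 30, 22], 0.61), ([389, 187, 27, 37], 0.46)]
top pin_cup [([287, 129, 22, 26], 0.77), ([449, 237, 32, 16], 0.24)]
top padlock_big [([318, 167, 34, 24], 0.92), ([248, 182, 50, 82], 0.17)]
top padlock_small [([446, 239, 30, 15], 0.88)]
top screwdriver [([443, 164, 82, 38], 0.94)]
top key_blank [([321, 202, 12, 22], 0.7)]
top brush [([245, 180, 52, 84], 0.81)]
scene jig [([211, 146, 106, 76], 0.95)]
scene cam [([245, 146, 37, 46], 0.73)]
scene post [([250, 148, 32, 44], 0.76)]
scene carriage [([259, 148, 50, 41], 0.57), ([245, 139, 23, 14], 0.36)]
scene push_face [([210, 148, 106, 74], 0.22)]
scene cylinder_mid []
scene oil []
scene pin_cup [([274, 247, 31, 35], 0.57)]
scene padlock_big [([270, 215, 32, 26], 0.8), ([164, 151, 68, 18], 0.34)]
scene padlock_small [([244, 138, 22, 16], 0.64)]
scene screwdriver [([164, 150, 62, 14], 0.55)]
scene key_blank [([312, 202, 9, 19], 0.68)]
scene brush [([348, 200, 25, 71], 0.71)]
{'time': 1.4, 'joint_pos': array([ 9.92002470e-01,  5.27025081e-02,  1.61289824e+00,  6.70731187e-06,
        1.47599600e+00, -1.19020195e-01]), 'joint_vel': array([ 0.00084015, -0.00087242,  0.00080816,  0.00081356,  0.00128655,
        0.00082695]), 'joint_efforts': array([-1.39003591e-04, -3.93675542e+01, -3.70454371e+01, -8.41965993e-05,
        6.01681440e-04,  2.96796759e-05]), 'tool_pos': array([0.27734085, 0.56007693, 0.23130307]), 'tool_rot': array([-3.83772667e-06,  2.27867643e-01,  9.73692116e-01, -7.83614859e-07]), 'contact_force': array([-0.29471851,  0.21876026,  0.56335751]), 'ft_torque': array([-0.02996951,  0.01928831,  0.03559875]), 'gripper_width': 1.0000307703108193}
```

Run:
```python
import numpy as np,cv2
t=np.load("top.npz"); s=np.load("scene.npz")
a=cv2.resize(t["im"][120:280,300:500],None,fx=4,fy=4,interpolation=cv2.INTER_CUBIC)[:,:,::-1]
cv2.imwrite("pics/topc.png",a[:600])
b=cv2.resize(s["im"][125:265,180:380],None,fx=4,fy=4,interpolation=cv2.INTER_CUBIC)[:,:,::-1]
cv2.imwrite("pics/scc.png",b)
P=t["P"]; m=np.zeros((400,640),bool); m[140:275,355:445]=1
for lo,hi in((.006,.016),(.022,.034),(.038,.046),(.0455,.05),(.052,.062),(.062,.072),(.1,.125)):
    q=m&(P[:,:,2]>lo)&(P[:,:,2]<hi)&(t["d"]>0)
    p=P[q]; v,u=np.nonzero(q)
    if len(p)>3:
        r=cv2.minAreaRect(p[:,:2].astype(np.float32)*1000); print(lo,hi,len(p),p.mean(0).round(4),r,(u.mean().round(),v.mean().round()))
```

```text
0.006 0.016 2706 [ 0.6366 -0.1094  0.012 ] ((589.4144287109375, -104.54380798339844), (190.63719177246094, 291.4894714355469), 75.9418716430664) (np.float64(402.0), np.float64(185.0))
0.022 0.034 493 [ 0.5436 -0.0888  0.028 ] ((547.1727294921875, -97.21984100341797), (125.21688842773438, 136.48373413085938), 80.85993957519531) (np.float64(394.0), np.float64(225.0))
0.038 0.046 830 [ 0.5535 -0.0969  0.044 ] ((548.2008666992188, -97.6616439819336), (116.30494689941406, 150.4249267578125), 80.22950744628906) (np.float64(399.0), np.float64(220.0))
0.0455 0.05 1312 [ 0.5233 -0.0936  0.0475] ((547.536376953125, -97.78655242919922), (113.65333557128906, 148.67987060546875), 80.56694793701172) (np.float64(398.0), np.float64(234.0))
0.052 0.062 206 [ 0.5838 -0.0985  0.0587] ((541.7911987304688, -107.31609344482422), (75.79792785644531, 148.5694122314453), 66.76726531982422) (np.float64(401.0), np.float64(206.0))
0.062 0.072 122 [ 0.5333 -0.0932  0.0655] ((555.8607788085938, -92.69681549072266), (32.74795913696289, 133.37127685546875), 80.12886810302734) (np.float64(399.0), np.float64(229.0))
0.1 0.125 71 [ 0.5499 -0.0814  0.1103] ((550.0839233398438, -81.52684020996094), (17.905818939208984, 17.918624877929688), 48.16493606567383) (np.float64(397.0), np.float64(221.0))
```

View pics/topc.png

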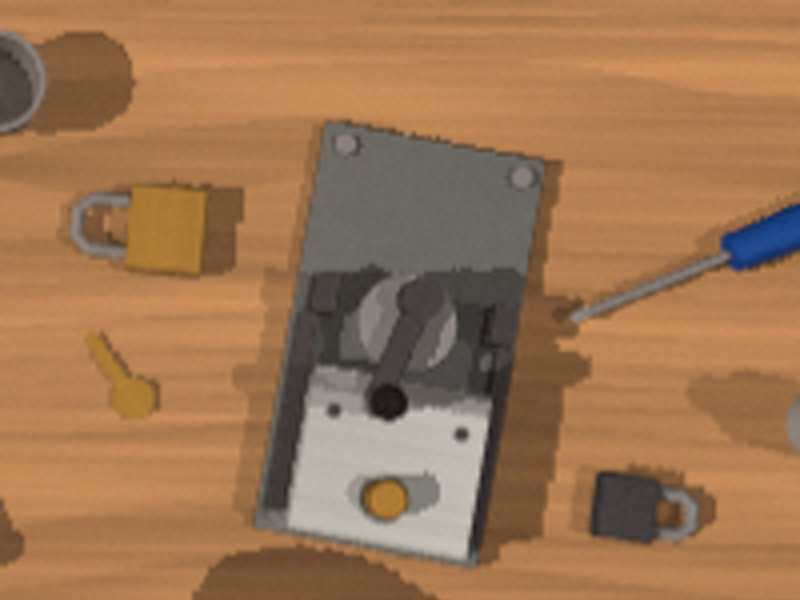

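View pics/scc.png

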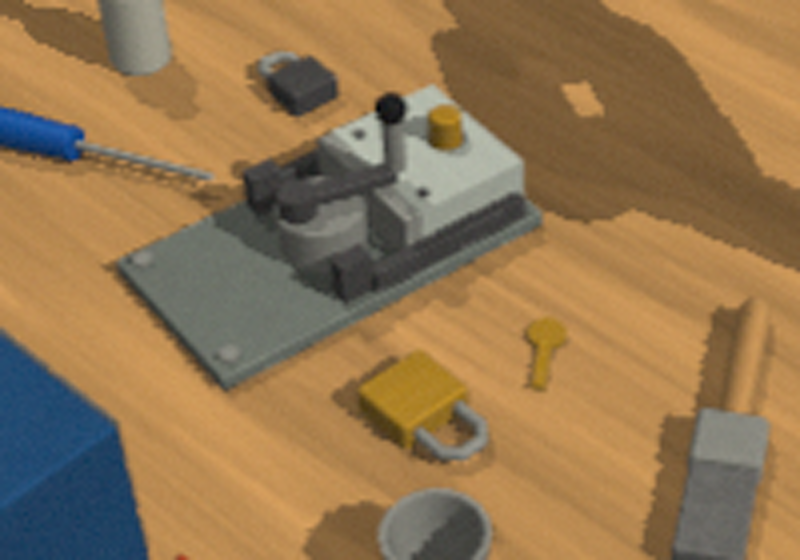

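Run:
```python
from h import *
p=camera_params("top");T=np.array(p["extrinsics"]);o=T[:3,3]
def onz(uv,z):
    q=world("top",uv,np.ones(len(uv)),T); r=q-o; return o+r*((z-o[2])/r[:,2])[:,None]
c=lambda l:np.array(l)/4.+[300,120]-0.375
C=onz(c([(325,122),(545,160),(475,565),(257,525)]),.012)
print("corners",C.round(4)); M=np.array([[98,65],[98,-65],[-142,-65],[-142,65]])/1000.
a=M-M.mean(0);b=C[:,:2]-C[:,:2].mean(0)
th=np.arctan2((a[:,0]*b[:,1]-a[:,1]*b[:,0]).sum(),(a*b).sum())
R=np.array([[np.cos(th),-np.sin(th)],[np.sin(th),np.cos(th)]])
org=C[:,:2].mean(0)-R@M.mean(0)
print("th",np.degrees(th),"org",org.round(4),"res",(M@R.T+org-C[:,:2]).round(4).tolist())
t=np.load("top.npz");P=t["P"];m=np.zeros((400,640),bool);m[205:262,365:430]=1
q=m&(abs(P[:,:,2]-.0475)<.002)&(t["im"].min(2)>140)
w=P[q][:,:2]; J=(w-org)@R; print("carriage jig ext",np.percentile(J,[1,99],axis=0).round(4))
for n,uv,z in(("ball",(387,402),.110),("cyl",(385,498),.067),("hub",(420,297),.062)):
    x=onz(c([uv]),z)[0]; j=(x[:2]-org)@R; print(n,x.round(4),"jig",j.round(4),np.degrees(np.arctan2(j[1],j[0])).round(1))
j=np.array([.0,0]);
for n,b in(("oil",[497,216,30,22]),("psmall",[446,239,30,15]),("screw",[443,164,82,38]),("pbig",[318,167,34,24]),("cup",[287,129,22,26])):
    u0,v0,ww,hh=b; print(n,((onz(np.array([[u0,v0],[u0+ww,v0+hh]],float),.02)[:,:2]-org)@R).round(3).tolist())
```

```text
corners [[ 0.7163 -0.0598  0.012 ]
 [ 0.6963 -0.1881  0.012 ]
 [ 0.4618 -0.1474  0.012 ]
 [ 0.4828 -0.0224  0.012 ]]
th -9.423854822452792 org [ 0.611 -0.108] res [[0.002, -0.0001], [0.0008, -0.0001], [-0.0015, -0.0015], [-0.0012, 0.0017]]
carriage jig ext [[-0.1373 -0.0482]
 [-0.0592  0.0492]]
ball [ 0.5508 -0.0809  0.11  ] jig [-0.0638  0.0169] 165.2
cyl [ 0.5001 -0.0869  0.067 ] jig [-0.1129  0.0027] 178.6
hub [ 0.6105 -0.1065  0.062 ] jig [-0.0007  0.0014] 116.0
oil [[-0.008, -0.223], [-0.045, -0.3]]
psmall [[-0.081, -0.116], [-0.102, -0.189]]
screw [[0.089, -0.081], [0.036, -0.283]]
pbig [[0.03, 0.201], [-0.011, 0.115]]
cup [[0.104, 0.288], [0.053, 0.227]]
```

Call:
step_arm([
  [-37,-32,-2,0],
  [-37,-32,-2,0],
  [-37,-32,-2,0],
  [-37,-32,-2,0],
  [-37,-32,-2,0],
  [-37,-32,-2,0],
  [-37,-32,-2,0],
  [-37,-32,-2,0],
], claw=40)

```text
time: 2.2
tool_pos: [0.4314, 0.1947, 0.2473]
tool_rot: [0.001, 0.222, 0.975, 0.001]
contact_force: [1.3, -0.5, -0.5]
gripper_width: 0.402
```

```bash
cat >> h.py <<'E'
from scipy.spatial.transform import Rotation as Ro
TH=np.radians(-9.4); ORG=np.array([.6105,-.1075]); RJ=np.array([[np.cos(TH),-np.sin(TH)],[np.sin(TH),np.cos(TH)]])
def toolR():
    s=state();w,x,y,z=s["tool_rot"];return s,Ro.from_quat([x,y,z,w]).as_matrix()
def report(goal_jig=None,z=None,ydeg=None):
    s,R=toolR();p=s["tool_pos"]
    print("t",round(s["time"],2),"p",p.round(4),"jig",((p[:2]-ORG)@RJ*1000).round(1),"ydeg jig",round(np.degrees(np.arctan2(R[1,1],R[0,1])-TH),1),"F",np.round(s["contact_force"],1),"q6",s["joint_pos"][5].round(2),"w",round(s["gripper_width"],2))
    if goal_jig is not None:
        g=np.r_[ORG+RJ@(np.array(goal_jig)/1000),z/1000]; print("tool shift mm",(R.T@(g-p)*1000).round(1))
E
python3 -c "
from h import *
report([-63.5,17],150)"
```

```text
t 2.2 p [0.4314 0.1947 0.2473] jig [-226.1  268.9] ydeg jig 73.8 F [ 1.3 -0.5 -0.5] q6 -0.86 w 0.4
tool shift mm [-226.3 -196.7   97.4]
```

Call:
step_arm([
  [-38,-33,12,0],
  [-38,-33,12,0],
  [-38,-33,12,0],
  [-38,-33,12,0],
  [-38,-33,12,0],
  [-33,-30,12,0],
  [-4,-3,8,0],
  [0,0,0,0],
])

```text
time: 3.0
tool_pos: [0.5492, -0.0826, 0.1729]
tool_rot: [0.006, 0.226, 0.974, 0.003]
contact_force: [-0.8, 0.6, 0.6]
gripper_width: 0.399
```

```bash
cat > look.py <<'E'
import sys
from h import *
s,R=toolR(); A=np.eye(4);A[:3,:3]=R;A[:3,3]=s["tool_pos"]
T=A@np.array(camera_params("wrist")["T_tool_cam"])
im,d,P=cloud("wrist",T); cv2.imwrite(sys.argv[1],im[:,:,::-1])
q=(d>0)&(P[:,:,2]>.1)&(P[:,:,2]<.118)&(im.max(2)<70)&(np.linalg.norm(P[:,:,:2]-ORG,axis=2)<.1)
v,u=np.nonzero(q);p=P[q]
if len(p): print("ball",len(p),np.median(p,0).round(4),"jig",((np.median(p,0)[:2]-ORG)@RJ).round(4),"px",u.mean(),v.mean())
E
python3 look.py pics/w1.png; python3 -c "
from h import *
report([-63.5,17],77)"
```

```text
ball 544 [ 0.5495 -0.0825  0.1109] jig [-0.0643  0.0147] px 322.10110294117646 211.66360294117646
t 3.05 p [ 0.5494 -0.0822  0.1736] jig [-64.4  14.9] ydeg jig 73.3 F [-0.4 -0.4  0.5] q6 -1.4 w 0.4
tool shift mm [ 0.9  1.5 96.6]
```

View pics/w1.png

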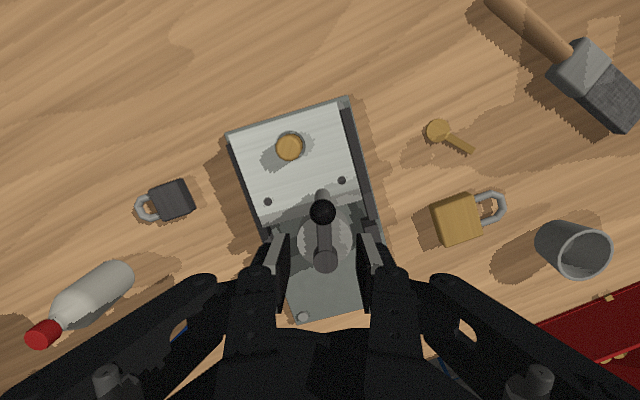

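Call:
step_arm([
  [0,1,30,0],
  [0,0,30,0],
  [0,0,25,0],
  [0,0,12,0],
  [0,0,2,0],
  [0,0,0,0],
])

```text
time: 3.65
tool_pos: [0.5542, -0.0753, 0.0792]
tool_rot: [0.012, 0.221, 0.975, 0.002]
contact_force: [-1.1, -2.7, -1.1]
gripper_width: 0.401
```

Call:
step_arm([
  [-0.4,6.8,0,6],
  [-0.4,6.8,0,6],
  [-0.4,6.8,0,6],
  [-0.4,6.8,0,6],
])

```text
time: 4.05
tool_pos: [0.5715, -0.0543, 0.0836]
tool_rot: [0.014, 0.426, 0.905, 0.003]
contact_force: [-2.2, -1.7, -1.5]
gripper_width: 0.401
```

```bash
python3 -c "
from h import *
report()"; python3 look.py pics/w2.png
```

```text
t 4.05 p [ 0.5715 -0.0543  0.0836] jig [-47.2  46.1] ydeg jig 49.0 F [-2.2 -1.7 -1.5] q6 -0.92 w 0.4
ball 2457 [ 0.5652 -0.0576  0.1104] jig [-0.0528  0.0418] px 312.91656491656494 271.3536833536834
```

Call:
step_arm([
  [-0.4,6.8,1.5,6.6],
  [-0.4,6.8,1.5,6.6],
  [-0.4,6.8,1.5,6.6],
  [-0.4,6.8,1.5,6.6],
  [-0.4,6.8,1.5,6.6],
  [-0.4,6.8,1.5,6.6],
  [-0.4,6.8,1.5,6.6],
  [-0.4,6.8,1.5,6.6],
])

```text
time: 4.9
tool_pos: [0.6264, -0.0433, 0.0841]
tool_rot: [0.015, 0.79, 0.613, 0.009]
contact_force: [-3.0, -0.5, -0.2]
gripper_width: 0.399
```

```bash
python3 -c "
from h import *
report()"; python3 look.py pics/w3.png
```

```text
t 4.9 p [ 0.6264 -0.0433  0.0841] jig [ 5.2 66. ] ydeg jig -5.0 F [-3.  -0.5 -0.2] q6 0.07 w 0.4
ball 2462 [ 0.619  -0.0409  0.1104] jig [-0.0025  0.0671] px 313.15718927701056 271.09301380991064
```

Call:
step_arm([
  [-0.4,6.8,1.5,6.2],
  [-0.4,6.8,1.5,6.2],
  [-0.4,6.8,1.5,6.2],
  [-0.4,6.8,1.5,6.2],
  [-0.4,6.8,1.5,6.2],
  [-0.4,6.8,1.5,6.2],
  [-0.4,6.8,1.5,6.2],
  [-0.4,6.8,1.5,6.2],
])

```text
time: 5.75
tool_pos: [0.6686, -0.0726, 0.0832]
tool_rot: [0.005, 0.975, 0.223, 0.016]
contact_force: [-2.7, 2.3, 0.8]
gripper_width: 0.399
```

```bash
python3 -c "
from h import *
report()"; python3 look.py pics/w4.png
```

```text
t 5.75 p [ 0.6686 -0.0726  0.0832] jig [51.6 43.9] ydeg jig -54.9 F [-2.7  2.3  0.8] q6 0.9 w 0.4
ball 2533 [ 0.666  -0.0664  0.1103] jig [0.0481 0.0496] px 313.5953414923016 272.0951440979076
```

Call:
step_arm([
  [-0.4,6.8,1.5,5.2],
  [-0.4,6.8,1.5,5.2],
  [-0.4,6.8,1.5,5.2],
  [-0.4,6.8,1.5,5.2],
  [-0.4,6.8,1.5,5.2],
  [-0.4,6.8,1.5,5.2],
  [-0.4,6,1.5,5],
])

```text
time: 6.5
tool_pos: [0.6798, -0.1112, 0.0827]
tool_rot: [-0.007, 0.996, -0.087, 0.024]
contact_force: [-1.0, 2.6, 0.5]
gripper_width: 0.397
```

```bash
python3 -c "
from h import *
report()"; python3 look.py pics/w5.png
```

```text
t 6.5 p [ 0.6798 -0.1112  0.0827] jig [68.9  7.6] ydeg jig -90.5 F [-1.   2.6  0.5] q6 1.46 w 0.4
ball 2735 [ 0.6812 -0.1047  0.1103] jig [0.0693 0.0143] px 314.00694698354664 270.8149908592322
```

View pics/w5.png

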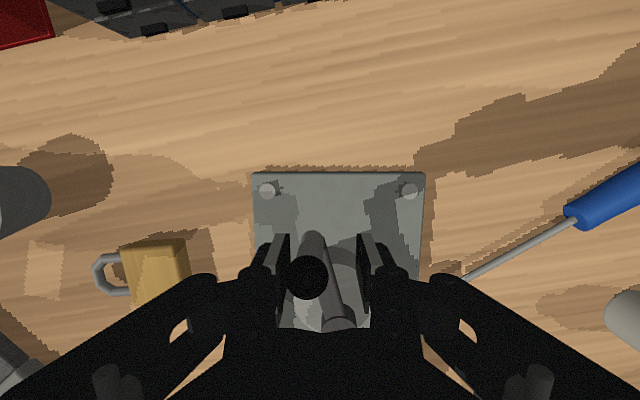

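The ball sits at about (306,272), against the left finger, with the lever still about 12° short. I'll push on about 14 mm.

Call:
step_arm([
  [-0.4,6,1,0],
  [-0.4,6,1,0],
  [-0.4,4,1,0],
  [0,0,0,0],
])

```text
time: 6.95
tool_pos: [0.6797, -0.1261, 0.0832]
tool_rot: [-0.008, 0.996, -0.081, 0.029]
contact_force: [0.2, 1.9, -1.2]
gripper_width: 0.398
```

```bash
python3 -c "
from h import *
report()"; python3 look.py pics/w6.png
```

```text
t 6.95 p [ 0.6797 -0.1261  0.0832] jig [71.3 -7. ] ydeg jig -89.9 F [ 0.2  1.9 -1.2] q6 1.42 w 0.4
ball 2791 [ 0.6811 -0.1197  0.1103] jig [ 0.0717 -0.0005] px 314.099247581512 269.8527409530634
```

Call:
step_arm([
  [0,-6,0,0],
  [0,0,-20,0],
  [0,0,-40,0],
  [0,0,-40,0],
  [-40,0,-10,0],
  [-45,0,0,0],
  [-45,0,0,0],
  [-45,0,0,0],
], claw=40)

```text
time: 7.8
tool_pos: [0.496, -0.0946, 0.186]
tool_rot: [-0.004, 0.997, -0.078, 0.024]
contact_force: [0.2, -0.3, 0.3]
gripper_width: 0.4
```

```bash
python3 -c "
from h import *
report([-165,0],150)"
```

```text
t 7.8 p [ 0.496  -0.0946  0.186 ] jig [-115.   -6.] ydeg jig -89.5 F [ 0.2 -0.3  0.3] q6 1.38 w 0.4
tool shift mm [-51.6  -6.   33.7]
```

Call:
step_arm([
  [-35,-3,0,0],
  [-30,-3,0,0],
  [0,0,15,0],
  [0,0,15,0],
  [0,0,0,0],
], claw=0)

```text
time: 8.3
tool_pos: [0.4263, -0.0774, 0.1495]
tool_rot: [-0.002, 0.997, -0.077, 0.022]
contact_force: [-0.4, 1.3, 0.3]
gripper_width: 0.0
```

Run:
```python
from h import *
report([-172,0],30)
s,R=toolR(); A=np.eye(4);A[:3,:3]=R;A[:3,3]=s["tool_pos"]
T=A@np.array(camera_params("wrist")["T_tool_cam"])
wi,wd,P=cloud("wrist",T)
q=(abs(P[:,:,2]-.047)<.004)&(wi.min(2)>140)
J=(P[q][:,:2]-ORG)@RJ
if len(J): print("carr ext",len(J),np.percentile(J,[1,50,99],axis=0).round(4).tolist())
im,d,P=cloud("top")
q=(abs(P[:,:,2]-.11)<.006)&(im.max(2)<70)&(np.linalg.norm(P[:,:,:2]-ORG,axis=2)<.09)
if q.any(): print("ball top",q.sum(),((np.median(P[q],0)[:2]-ORG)@RJ).round(4))
a=cv2.resize(im[130:270,340:460],None,fx=3.3,fy=3.3,interpolation=2)
b=cv2.resize(wi,None,fx=.62,fy=.62)
H=max(a.shape[0],b.shape[0]);pad=lambda x:cv2.copyMakeBorder(x,0,H-x.shape[0],0,0,0)
cv2.imwrite("pics/c1.png",np.hstack([pad(a),pad(b)])[:,:,::-1])
```

```text
t 8.3 p [ 0.4263 -0.0774  0.1495] jig [-186.7   -0.4] ydeg jig -89.4 F [-0.4  1.3  0.3] q6 1.36 w 0.0
tool shift mm [  9.5   0.6 120. ]
carr ext 11391 [[-0.1351, -0.0504], [-0.09, 0.0018], [-0.0568, 0.0477]]
ball top 61 [0.0633 0.0024]
```

View pics/c1.png

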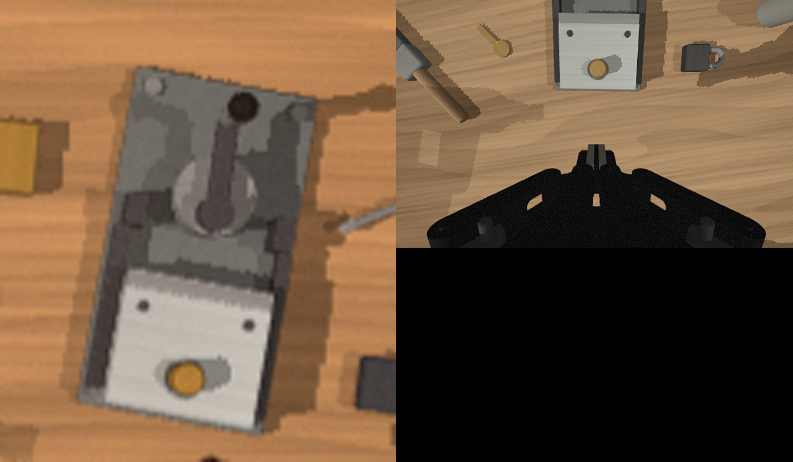

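Lever points forward: ball at (243,106), hub at (212,215), jig angle about 2°. The carriage is still back and the cylinder upright, so I'll descend behind it.

Call:
step_arm([
  [0,0,40,0],
  [0,0,40,0],
  [0,0,35,0],
  [0,0,6,0],
  [0,0,0,0],
])

```text
time: 8.9
tool_pos: [0.4411, -0.0808, 0.0321]
tool_rot: [0.0, 0.997, -0.077, 0.027]
contact_force: [1.1, 0.4, 0.4]
gripper_width: -0.002
```

```bash
python3 -c "
from h import *
report([-150,0],30)"
```

```text
t 8.9 p [ 0.4411 -0.0808  0.0321] jig [-171.5   -1.3] ydeg jig -89.4 F [1.1 0.4 0.4] q6 1.36 w -0.0
tool shift mm [21.4 -1.1  3.2]
```

Call:
step_arm([
  [6,0,0.4,0],
  [6,0,0.4,0],
  [5,0,0.3,0],
  [5,0,0.3,0],
  [5,0,0.3,0],
  [5,0,0.3,0],
])

```text
time: 9.5
tool_pos: [0.4776, -0.0874, 0.0375]
tool_rot: [0.001, 0.997, -0.076, 0.028]
contact_force: [-3.8, 0.1, 1.1]
gripper_width: 0.0
```

Call:
step_arm([
  [5,0,0.3,0],
  [5,0,0.3,0],
  [3,0,0.2,0],
])

```text
time: 9.8
tool_pos: [0.4914, -0.0898, 0.0375]
tool_rot: [0.001, 0.997, -0.076, 0.028]
contact_force: [-2.5, 0.9, 1.5]
gripper_width: -0.001
```

```bash
python3 -c "
from h import *
report([-118.5,0],30)"
```

```text
t 9.8 p [ 0.4914 -0.0898  0.0375] jig [-120.4   -2. ] ydeg jig -89.3 F [-2.5  0.9  1.5] q6 1.38 w -0.0
tool shift mm [ 1.5 -1.9  7.6]
```

Call:
step_arm([
  [3,0,1,0],
  [3,0,1,0],
])

```text
time: 10.0
tool_pos: [0.4952, -0.0902, 0.0357]
tool_rot: [0.001, 0.997, -0.076, 0.023]
contact_force: [-22.2, 1.1, 13.9]
gripper_width: 0.002
```

Call:
step_arm([
  [2,0,1,0],
  [2,0,1,0],
])

```text
time: 10.2
tool_pos: [0.495, -0.0899, 0.033]
tool_rot: [0.0, 0.997, -0.075, 0.016]
contact_force: [-11.3, 1.2, 8.3]
gripper_width: -0.002
```

Call:
step_arm([
  [-5,0,0,0],
  [-15,0,0,0],
  [-20,0,-5,0],
  [-10,0,-40,0],
  [0,0,-45,0],
  [0,0,-30,0],
  [0,0,0,0],
])

```text
time: 10.9
tool_pos: [0.4441, -0.0818, 0.1567]
tool_rot: [0.0, 0.997, -0.076, 0.025]
contact_force: [0.5, -0.2, -0.0]
gripper_width: -0.002
```

Run:
```python
from h import *
report()
s,R=toolR(); A=np.eye(4);A[:3,:3]=R;A[:3,3]=s["tool_pos"]
T=A@np.array(camera_params("wrist")["T_tool_cam"])
wi,wd,P=cloud("wrist",T)
q=(abs(P[:,:,2]-.047)<.004)&(wi.min(2)>140)
J=(P[q][:,:2]-ORG)@RJ
if len(J): print("carr ext",len(J),np.percentile(J,[1,50,99],axis=0).round(4).tolist())
im,d,P=cloud("top")
J=(P[:,:,:2]-ORG)@RJ
q=(abs(P[:,:,2]-.0475)<.002)&(im.min(2)>140)&(abs(J[:,:,1])<.06)
print("carr top ext",np.percentile(J[q],[1,99],axis=0).round(4).tolist())
q=(abs(P[:,:,2]-.067)<.005)&(np.linalg.norm(J-[-.0825,0],axis=2)<.03)
print("cyl",q.sum(),np.median(J[q],0).round(4),np.median(P[q][:,2]))
q=(abs(P[:,:,2]-.11)<.006)&(im.max(2)<70)&(np.linalg.norm(J,axis=2)<.09)
if q.any(): print("ball top",q.sum(),np.median(J[q],0).round(4))
a=cv2.resize(im[130:270,340:460],None,fx=3.3,fy=3.3,interpolation=2)
b=cv2.resize(wi,None,fx=.62,fy=.62)
H=max(a.shape[0],b.shape[0]);pad=lambda x:cv2.copyMakeBorder(x,0,H-x.shape[0],0,0,0)
cv2.imwrite("pics/c2.png",np.hstack([pad(a),pad(b)])[:,:,::-1])
```

```text
t 10.9 p [ 0.4441 -0.0818  0.1567] jig [-168.3   -1.8] ydeg jig -89.3 F [ 0.5 -0.2 -0. ] q6 1.36 w -0.0
carr ext 10990 [[-0.1051, -0.0506], [-0.0601, 0.0015], [-0.0267, 0.0476]]
carr top ext [[-0.1068, -0.0489], [-0.027, 0.0488]]
cyl 76 [-0.0835  0.0004] 0.0664659340405962
ball top 64 [0.0635 0.0028]
```

View pics/c2.png

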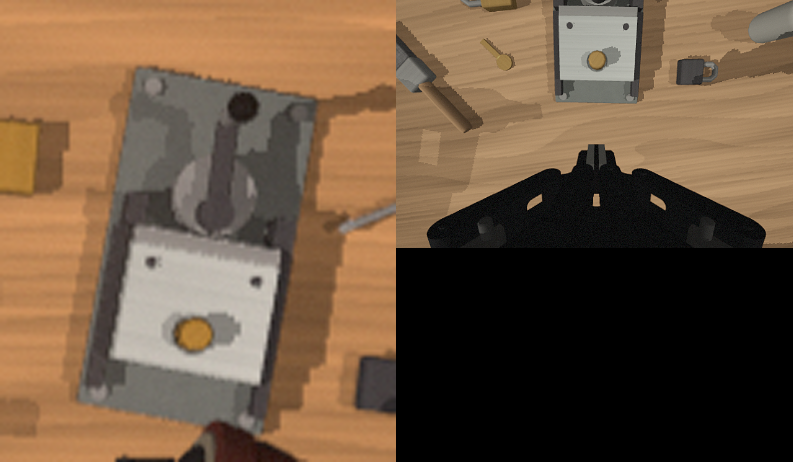

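```bash
python3 -c "
from plant import *
print(job_done())"
```

```text
the job is handed in; nothing more can be done
None
```

I handed the job in with the cam set to its low point and the carriage fully home; the interface gave no verdict.

**What I did:** I turned the lever about 165° to straight forward, pushing the post with the open fingertips straddling it. The wrist force stayed at about 4 N or less. I then pushed the carriage's rear face forward with shut fingertips until it met the end stops, where the force rose to about 26 N. After that I backed off and lifted clear.

**Last checks before handing in:**
- **Lever:** about 2.5° from straight forward (limit about 14°).
- **Carriage:** it advanced 30.0 mm by the wrist camera. The rear face read -106.8 mm by the top camera and -105.1 mm by the wrist camera, against -107.5 mm nominal. That 2 mm spread is within the calibration tolerance.
- **Cylinder:** upright in its pocket, its top measured at 66 mm, about -22 mm from the carriage's centre.
- **Bystanders:** those in the last picture looked unmoved. I did not measure them, and the arm never went low near any of them.
- **Contact:** the arm was clear of everything, with a reading of about 0.5 N.

**One disagreement:** at the end of the turn, the wrist camera put the ball 72 mm from the axis, while the top camera gave 63 mm (65 mm nominal). Both agreed on the lever's direction to within about 3°, so it did not affect the result.

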